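# Sort the strays, bring the square bin round and hold it

### The job

Put the stray long square nut into the open square bin on the parts carousel and the stray round collar into its open round pot. Then turn the carousel by its upright handle until the square bin is lined up with the pointer on the base, and finish still gripping the handle so that the carousel is held still there. Leave everything else on the bench where it is.

Things in the scene. Friction and masses are not known exactly. Their poses are not given: they have to be found in the camera images.
- long_nut: Long square coupling nut, plain dark steel, 50 x 22 x 22 mm, lying on the bench on one of its long faces; a black bore shows in each small end. Origin at the centre of its underside, x along its 50 mm length, z up. 90 to 180 g.
- collar: Round dark steel shaft collar (thick ring) lying flat on the bench: 44 mm outer diameter, 24 mm bore, 18 mm high. Origin at the centre of its underside, z up. 100 to 200 g.
- base: Fixed base of the carousel. Origin on the bench, on the carousel's vertical axis of rotation; its own -x axis points to the pointer, roughly towards the robot. The disc that turns on it is 250 mm in diameter, its top 28 mm above the bench.
- pointer (a point): Tip of the pointer, an upright steel tab (40 mm high, 16 mm wide) on an arm of the fixed base, just outside the disc's rim, 151 mm from the axis of rotation; this point is 34 mm above the bench.
- square_bin (a point): Centre of the inner floor of the open square bin, which is fixed on the disc 75 mm from the axis. Outside 72 x 72 mm, inside 66 x 66 mm, inner floor 31 mm and rim 70 mm above the bench. It is the only square container. Lined up when it lies on the line from the axis to the pointer.
- round_pot (a point): Centre of the inner floor of the open round pot, fixed on the disc 75 mm from the axis, a quarter turn clockwise (seen from above) from the square bin. Outside diameter 72 mm, inside 66 mm, inner floor 31 mm and rim 70 mm above the bench. The two other containers on the disc are closed round cans with lids (52 and 66 mm diameter, tops at most 76 mm above the bench).
- handle: Upright round steel post on the disc, a spinner handle, 16 mm diameter, 100 mm from the axis and 45 degrees counter-clockwise (seen from above) from the square bin. Origin at its foot on the disc, 28 mm above the bench; its top is 120 mm above the bench. It goes round with the disc and spins freely about its own upright axis, so a grip need not turn with it.
- carousel (a joint): Angle of the disc relative to the base, rad, growing counter-clockwise seen from above. 0 (or 6.28) when the square bin is at the pointer; stops at -7 and 7. The bearing is slightly stiff (about 0.08 N m, so about 1 N at the handle) and stays where it is left; no spring.
- hammer: Bystander: hammer lying on the bench to the right; leave alone.
- wrench: Bystander: wrench lying on the bench beyond the strays, to the left; leave alone.
- angle: Bystander: short L-shaped angle offcut, 60 x 45 x 40 mm; leave alone.
- tube: Bystander: square tube offcut, 90 x 30 x 30 mm, near the robot; leave alone.
- spray: Bystander: upright spray can, 60 mm diameter, 120 mm high, to the right; leave alone.
- flatbar: Bystander: flat bar offcut, 120 x 30 x 8 mm, to the right; leave alone.
There are look-alikes about, which are no part of the job. What is shaped like the collar but blue or orange is not meant. What is shaped like the long_nut but pink is not meant.

How it is judged:
On the way, in this order (a step that is already met when the one before it is completed fails the run):
1. long nut released in the square bin and collar released in the round pot (horizontal distance between long_nut and square_bin below 0.032 m and z of long_nut in the frame of square_bin between -0.03 and 0.03 m and horizontal distance between collar and round_pot below 0.03 m and z of collar in the frame of round_pot between -0.03 and 0.03 m and contact force between the fingers and long_nut below 0.05 N and contact force between the fingers and collar below 0.05 N), for 0.2 s.
2. square bin lined up with the pointer, carousel still, handle gripped (y of square_bin in the frame of base between -0.011 and 0.011 m and x of square_bin in the frame of base below 0 m and contact force between the fingers and handle above 2 N and velocity of joint carousel between -0.06 and 0.06 rad/s), for 0.3 s.
At the end, for the whole second after the job is handed in: Nut in the square bin and collar in the round pot, both released; square bin's centre within 11 mm of the line from axis to pointer, on the pointer's side; the fingers grip the handle (over 2 N of contact force) and the carousel is still (under 0.06 rad/s) (all of step 1 and all of step 2); the arm keeps its last pose, push and grip.
It fails at once if a bystander is shifted by more than 30 mm (distance of any of hammer, wrench, angle, tube, spray, flatbar from where it was at the start of the episode above 0.03 m).
It also fails if it takes over 72 s, if anything falls off the work surface, if the arm or the gripper's body presses on something with over 40 N, if the wrist force passes 120 N, or if a joint passes its speed limit or range.

### The arm

A 7-joint arm with a two-finger parallel gripper is mounted at the origin on the work surface. World frame = base frame: x ahead of the robot, y to its left, z up, the work surface at z = 0. Lengths are in m, angles in rad, forces in N, time in s.
With the tool pointing down it reaches from about 0.35 to 0.9 m from the base axis. Payload 8.1 kg.
Tool frame: the origin (TCP) lies between the finger pads; the fingertips stand finger_overhang ahead of it and the grasp point (between the pads) lies 2 mm behind it (finger_overhang is the distance from the TCP to the fingertips, in m); z points along the fingers, y is the direction in which the jaws open and shut (so a half turn about z gives the same grasp; the last joint's range is limited). The gripper opens to 85 mm and grips with 20 to 120 N. Pads are 22 mm wide; open, the fingers measure 114 mm over their backs; the gripper's body (76 mm by 85 mm) begins 54 mm behind the grasp point. The pads swing forward as they close: fully open they stand 13 mm farther back than shut.
Start: joints at [1.056, 0.434, 0.025, 1.573, -0.012, 1.134, -0.075], TCP at [0.25, -0.573, 0.248] pointing down, gripper open.
Joint ranges: [-2.62, 2.62], [-0.44, 2.09], [-1.27, 1.32], [0.08, 2.57], [-1.32, 4.46], [0.12, 2], [-2.74, 2.74]. Speed limits (rad/s): [2.22, 2.22, 3.01, 3.01, 3.14, 3.14, 3.14].

### API

Orientations are given as a rotation vector (axis times angle).
In Python, from station import * gives the robot as it stands. The module is installed in compiled form; this text tells all that it offers.
- The arm moves only by the tool drive_tool, never from a script. Its argument "deltas" is text: rows parted by semicolons, each of 5 numbers parted by spaces: the shift along the tool's x, y, z in units of 60 mm (1.0 is 60 mm), then the turn about the tool's z in units of 5 degrees (1.0 is 5 degrees), then the opening, from 0 (shut) to 1 (fully open). In form: x y z roll grip; .... A call has 1 to 12 rows; each row shifts and turns the pose as measured when the row begins, along the tool's axes as they then stand; what a row does not reach is not made up. A row lasts 1/8 s, in which the tool goes at most 62.5 mm and 10.7 degrees, less where a joint would pass 70% of its speed; a pose out of reach is approached as far as the arm can. A call is refused whole if a number of a shift passes 1 or a number of a turn 1, either way. A call with a gripper value outside its range is refused whole. The fingers move at their own pace and stop on an object; "newtons" is the grip in N (left out, the last holds). Time passes only in rows, so rows that do not move let the fingers close. It gives the time, the measured TCP pose, the force and the opening at its end, in the units of the state.
- read_state(): the state, without advancing time (a new reading comes with each control period).
- camera(name): name is "side" or "top" or "wrist"; returns the picture (480x640x3 uint8, red, green, blue); there is no depth.
- camera_model(name): a dict with "mtx" (3x3 intrinsics, pixels), "pose" (4x4, takes a point from camera to world coordinates). Camera axes: x right, y up, looking along -z (the intrinsics and any distortion apply to the point x, -y, -z); pixel columns grow to the right and rows downward; lengths in m; the calibration is good to about 2 mm. A picture is of the moment at which its call begins: read the wrist's pose just before it. camera_model takes no time and is no camera call; for the wrist camera it gives the pose at the moment of the call.
- job_done(): hands the job in, once; it reports no verdict.
The state is a dict: "clock": time; "qpos": joint angles; "qd": joint speeds; "effort": joint torques, N m; "position": TCP position; "ee_rot": TCP orientation; "force": force on the tool from outside, world axes, zero at the start; "moment": the same for the moment, N m; "grip_width": opening from 0.0 (shut) to 1.0 (fully open).
Only numpy, scipy, OpenCV 4.12 (cv2) and the standard library are available. Lean on these libraries where they do the work, as an engineer would, in place of code of your own. Each camera call takes 0.05 s, during which the arm holds its last target. There are 200 camera calls.

## Working session

There is one attempt and no reset: what is moved stays moved. The work goes in short steps, Python scripts to look and compute and a tool call to move; the robot and the scene stay as the last step left them, time stands still between calls to the robot, and variables do not carry over. Pictures are saved under pics/ and viewed, about 8 in all and at most 12, crops included, and the job is handed in when it is done.

Besides the shell and the picture viewer there is one more tool, called after "Call:" by a JSON object that holds its "fn" and its "kwargs", one argument or row to a line. drive_tool: Moves the arm, as the interface text tells. Its arguments: {"type":"object","properties":{"deltas":{"type":"string"},"newtons":{"type":"number"}},"required":["deltas"]}

```bash
mkdir -p pics; cat > h.py <<'E'
from station import *
import numpy as np, cv2
from scipy.spatial.transform import Rotation as R
def ray(m,u,v):
    d=np.linalg.inv(m['mtx'])@[u,v,1]; d=np.array([d[0],-d[1],-d[2]])
    T=np.array(m['pose']); return T[:3,3],T[:3,:3]@d
def plane(m,u,v,z):
    o,d=ray(m,u,v); return o+d*(z-o[2])/d[2]
def proj(m,p):
    T=np.array(m['pose']); c=T[:3,:3].T@(np.array(p)-T[:3,3]); c=np.array([c[0],-c[1],-c[2]])
    q=m['mtx']@c; return q[:2]/q[2]
def tri(m1,a,m2,b):
    o1,d1=ray(m1,*a);o2,d2=ray(m2,*b)
    d1=d1/np.linalg.norm(d1);d2=d2/np.linalg.norm(d2)
    s=np.linalg.lstsq(np.c_[d1,-d2],o2-o1,rcond=None)[0]
    p,q=o1+d1*s[0],o2+d2*s[1]; return (p+q)/2,np.linalg.norm(p-q)
def snap(n,f):
    i=camera(n); cv2.imwrite('pics/'+f,cv2.cvtColor(i,cv2.COLOR_RGB2BGR)); return i
E
python3 - <<'E'
from h import *
for n in ('top','side'):
    snap(n,n+'0.png'); m=camera_model(n); print(n,m)
s=read_state(); print(s['clock'],s['position'],s['ee_rot'],R.from_rotvec(s['ee_rot']).as_matrix().round(3), s.keys())
print({k:v for k,v in s.items() if 'over' in k})
E
```

```text
top {'mtx': array([[438.85238466,   0.        , 321.59861092],
       [  0.        , 438.85238466, 244.93334367],
       [  0.        ,   0.        ,   1.        ]]), 'pose': array([[-0.02107493,  0.99623911, -0.08404453,  0.44536682],
       [-0.99975712, -0.02045795,  0.0081957 , -0.02481123],
       [ 0.0064455 ,  0.08419684,  0.9964283 ,  1.26933932],
       [ 0.        ,  0.        ,  0.        ,  1.        ]])}
side {'mtx': array([[482.18900273,   0.        , 323.72041421],
       [  0.        , 482.18900273, 232.95260393],
       [  0.        ,   0.        ,   1.        ]]), 'pose': array([[-0.82396937,  0.3934415 , -0.40777232,  0.1149535 ],
       [-0.56661868, -0.577456  ,  0.58778213,  0.59903892],
       [-0.00421269,  0.71536589,  0.69873736,  0.81513052],
       [ 0.        ,  0.        ,  0.        ,  1.        ]])}
0.1 [ 0.24994769 -0.57238291  0.24760951] [-3.07394874e+00 -6.41881500e-01  6.26502145e-04] [[ 0.916  0.4   -0.001]
 [ 0.4   -0.916  0.001]
 [-0.    -0.001 -1.   ]] dict_keys(['clock', 'qpos', 'qd', 'effort', 'position', 'ee_rot', 'force', 'moment', 'grip_width'])
{}
```

View pics/top0.png

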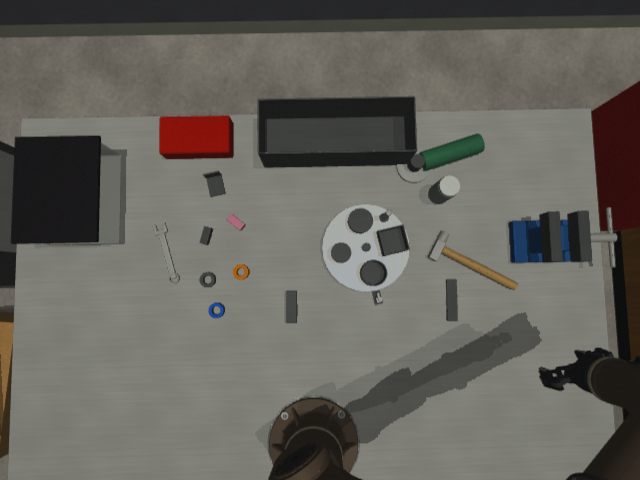

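View pics/side0.png

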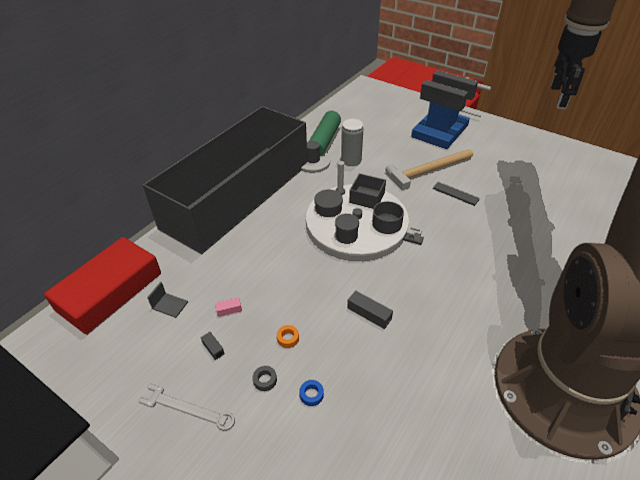

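Top view: long nut at about (206,235), collar (208,280), square bin (393,240), pot (373,272), handle top (384,217), disc centre (366,248) and pointer (378,298). Side view: nut (212,345), collar (264,378), bin (368,190), pot (388,216), handle top (341,163), pointer (414,237).

```bash
cat > m.py <<'E'
from h import *
mt,ms=camera_model('top'),camera_model('side')
t,s=cv2.imread('pics/top0.png'),cv2.imread('pics/side0.png')
def blob(img,c,thr=75,r=30):
    g=img.max(2); x0,y0=c[0]-r,c[1]-r
    sub=(g[y0:y0+2*r,x0:x0+2*r]<thr).astype(np.uint8)
    cs,_=cv2.findContours(sub,cv2.RETR_EXTERNAL,cv2.CHAIN_APPROX_NONE)
    k=max(cs,key=lambda k:cv2.contourArea(k)*(cv2.pointPolygonTest(k,(float(r),float(r)),True)>-6))
    return k.reshape(-1,2)+[x0,y0]
for n,ct,cs in(('nut',(206,235),(212,345)),('collar',(208,280),(264,378)),('bin',(393,240),(368,190)),('pot',(373,272),(388,216))):
    for nm,img,m,c in(('top',t,mt,ct),('side',s,ms,cs)):
        k=blob(img,c); rc=cv2.minAreaRect(k.astype(np.float32)); print(n,nm,'rect',np.round(rc[0],1),np.round(rc[1],1),round(rc[2],1),'bbox',k.min(0),k.max(0))
        print('   ', [plane(m,*rc[0],z).round(4)[:2].tolist() for z in (0.0,.02,.07)])
# disc, by brightness, top
g=t.min(2); 
E
python3 m.py
python3 - <<'E'
import cv2,numpy as np
t,s=cv2.imread('pics/top0.png'),cv2.imread('pics/side0.png')
a=cv2.resize(t[195:315,310:430],(480,480),interpolation=2)
b=cv2.resize(t[215:305,180:260],(320,360),interpolation=2)
c=cv2.resize(s[150:270,300:440],(560,480),interpolation=2)
d=np.zeros((480,800,3),np.uint8); d[:,:480]=a; d[:360,480:]=b
cv2.imwrite('pics/crop_t.png',d); cv2.imwrite('pics/crop_s.png',c)
E
```

```text
nut top rect [206.2 235.3] [ 9.1 16.8] 15.9 bbox [200 227] [212 244]
    [[0.5873, 0.2992], [0.585, 0.294], [0.5794, 0.2813]]
nut side rect [212.8 346.3] [24.6 12.6] 53.1 bbox [202 339] [223 359]
    [[0.5902, 0.2961], [0.5785, 0.3036], [0.5494, 0.3221]]
collar top rect [207.5 279. ] [15. 14.] 0.0 bbox [200 272] [215 286]
    [[0.4608, 0.2953], [0.4605, 0.2902], [0.4599, 0.2776]]
collar side rect [262.9 373.9] [ 7.5 13.8] 67.4 bbox [257 370] [270 380]
    [[0.4714, 0.2868], [0.4626, 0.2944], [0.4408, 0.3136]]
bin top rect [392.2 240.3] [25.5 27.9] 76.0 bbox [377 225] [408 255]
    [[0.5617, -0.2408], [0.5598, -0.2374], [0.5553, -0.2289]]
bin side rect [374.9 198.5] [52.4 40.7] 14.0 bbox [349 174] [397 219]
    [[0.5533, -0.2679], [0.5425, -0.2466], [0.5157, -0.1934]]
pot top rect [372.8 272.6] [25.  25.9] 63.4 bbox [360 260] [386 285]
    [[0.4692, -0.1815], [0.4688, -0.179], [0.4679, -0.1728]]
pot side rect [380.1 206.6] [58.9 33.5] 55.7 bbox [358 186] [402 233]
    [[0.5261, -0.2475], [0.5161, -0.2267], [0.4908, -0.1748]]
```

View pics/crop_t.png

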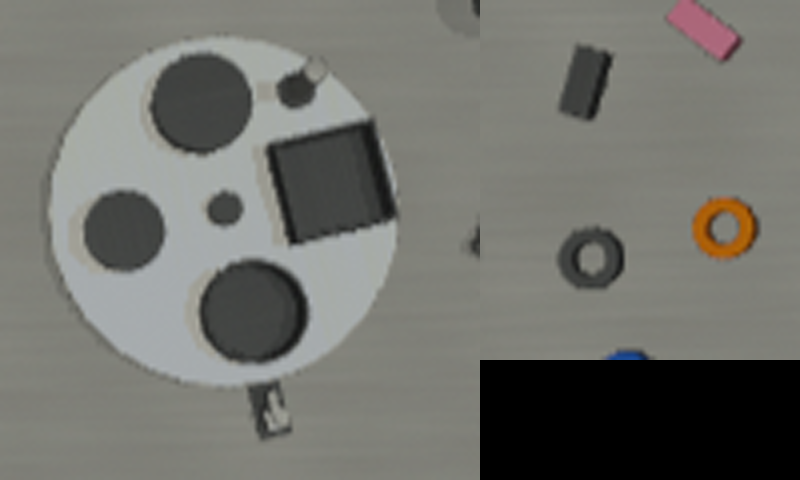

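View pics/crop_s.png

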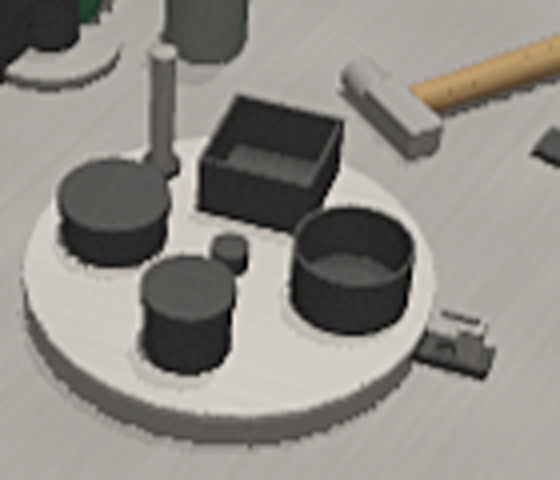

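Crops: bin rim corners at top-crop (267,147),(373,121),(397,218),(290,244), pot rim centre (254,311), handle top (315,68), disc edge 50–397 wide. In the side crop the handle top is at (163,50), bin rim corners at (238,97),(343,122),(308,203),(202,165), and pot rim at (353,248).

```bash
cat > m2.py <<'E'
from h import *
mt,ms=camera_model('top'),camera_model('side')
t,s=cv2.imread('pics/top0.png'),cv2.imread('pics/side0.png')
T=lambda x,y:(310+x/4-.4,195+y/4-.4); S=lambda x,y:(300+x/4-.4,150+y/4-.4)
for n,a,b in [('handletop',(315,68),(163,50)),('potrim',(254,311),(353,248)),
 ('b1',(267,147),(202,165)),('b2',(373,121),(238,97)),('b3',(397,218),(343,122)),('b4',(290,244),(308,203))]:
    p,e=tri(mt,T(*a),ms,S(*b)); print(n,p.round(4),round(e,4))
# nut/collar: top-face brightness vs sides; two-view
def ell(img,lo,r,cond):
    x0,y0=lo; sub=cond(img[y0:y0+r,x0:x0+r]).astype(np.uint8)
    k=max(cv2.findContours(sub,cv2.RETR_EXTERNAL,cv2.CHAIN_APPROX_NONE)[0],key=cv2.contourArea)
    return k.reshape(-1,2)+[x0,y0]
k=ell(t,(310,195),120,lambda i:cv2.morphologyEx(((i.min(2)>165)*255).astype(np.uint8),cv2.MORPH_CLOSE,np.ones((5,5)))>0)
e=cv2.fitEllipse(cv2.convexHull(k.astype(np.int32))); print('disc',e, plane(mt,*e[0],.028))
print('handle top @.12',plane(mt,*T(315,68),.12),'pot@.07',plane(mt,*T(254,311),.07),'bin@.07',plane(mt,*T(332,182.5),.07))
print('pointer cand',plane(mt,*T(277,412),.04),plane(mt,*T(270,437),.02),plane(mt,*T(275,396),.04))
for nm,img,m,c in(('top',t,mt,(185,215)),('side',s,ms,(190,325))):
    k=ell(img,c,45,lambda i:i.max(2)<85); rc=cv2.minAreaRect(k.astype(np.float32))
    b=cv2.boxPoints(rc); print('nut',nm,b.round(1).tolist(),[plane(m,*p,.0 if nm=='side' else .022).round(4)[:2].tolist() for p in b])
for nm,img,m,c in(('top',t,mt,(190,262)),('side',s,ms,(243,357))):
    k=ell(img,c,40,lambda i:(i.max(2)<100)); e=cv2.fitEllipse(k.astype(np.float32)); print('collar',nm,e,[plane(m,*e[0],z).round(4)[:2] for z in(.009,.018)])
a=cv2.resize(s[325:395,190:290],(800,560),interpolation=2); cv2.imwrite('pics/cs2.png',a)
E
python3 m2.py
```

```text
handletop [ 0.6276 -0.213   0.1186] 0.0004
potrim [ 0.4689 -0.1741  0.0659] 0.0006
b1 [ 0.5811 -0.1864  0.068 ] 0.0002
b2 [ 0.5991 -0.2602  0.0653] 0.0023
b3 [ 0.5312 -0.2742  0.0661] 0.0017
b4 [ 0.5145 -0.2013  0.0591] 0.0002
disc ((365.7312316894531, 247.5342559814453), (84.68560028076172, 85.64728546142578), 133.75799560546875) [ 0.54008689 -0.16014127  0.028     ]
handle top @.12 [ 0.62723977 -0.21285251  0.12      ] pot@.07 [ 0.46853171 -0.17368298  0.07      ] bin@.07 [ 0.55550209 -0.23002877  0.07      ]
pointer cand [ 0.39859426 -0.19125794  0.04      ] [ 0.38039139 -0.18845205  0.02      ] [ 0.40969637 -0.19021853  0.04      ]
nut top [[199.10000610351562, 242.0], [203.6999969482422, 225.89999389648438], [213.10000610351562, 228.60000610351562], [208.5, 244.6999969482422]] [[0.566, 0.3136], [0.612, 0.3006], [0.6037, 0.2738], [0.5578, 0.2869]]
nut side [[199.3000030517578, 338.8999938964844], [210.0, 331.1000061035156], [225.5, 352.20001220703125], [214.8000030517578, 360.1000061035156]] [[0.6241, 0.299], [0.6196, 0.2737], [0.5606, 0.292], [0.5657, 0.3162]]
collar top ((207.39344787597656, 279.06060791015625), (14.541596412658691, 16.33269500732422), 70.10842895507812) [array([0.4605, 0.2933]), array([0.4604, 0.291 ])]
collar side ((264.34881591796875, 378.2969055175781), (23.239913940429688, 24.53716278076172), 24.06938362121582) [array([0.4595, 0.2956]), array([0.4557, 0.299 ])]
```

View pics/cs2.png

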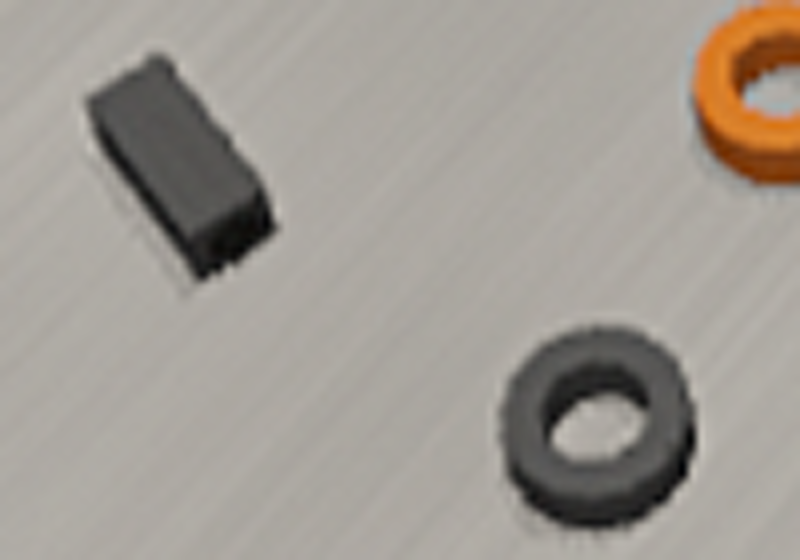

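Call:
{"fn": "drive_tool", "kwargs": {
  "deltas": "0.7 -0.7 0 0 1;0.7 -0.7 0 0 1;0.7 -0.7 0 0 1;0.7 -0.7 0 0 1;0.7 -0.7 0 0 1;0.7 -0.7 0 0 1;0.7 -0.7 0 0 1;0.7 -0.7 0 0 1;0.7 -0.7 0 0 1;0.7 -0.7 0 0 1;0.7 -0.7 0 0 1;0.7 -0.7 0 0 1"
}}

```text
clock: 1.6
position: [0.5158, 0.1065, 0.2449]
ee_rot: [-3.078, -0.626, 0.005]
force: [1.1, -1.2, 0.6]
grip_width: 1.0
```

Call:
{"fn": "drive_tool", "kwargs": {
  "deltas": "0 0 0 1 1;0 0 0 1 1;0 0 0 1 1;0 0 0 1 1;0 0 0 1 1;0 0 0 1 1;0 0 0 1 1;0 0 0 1 1;0.06 -0.85 0 0 1;0.06 -0.85 0 0 1;0.06 -0.85 0 0 1;0.06 -0.85 0 0 1"
}}

```text
clock: 3.1
position: [0.5929, 0.3012, 0.2396]
ee_rot: [3.097, -0.5, -0.016]
force: [0.8, 0.0, -0.1]
grip_width: 1.0
```

```bash
python3 - <<'E'
from h import *
s=read_state(); print(s['clock'],s['position'],R.from_rotvec(s['ee_rot']).as_matrix().round(3).tolist())
m=camera_model('wrist'); i=snap('wrist','w1.png'); np.savez('pics/w1.npz',**m); print(m)
i2=snap('side','s1.png'); ms=camera_model('side')
print(proj(ms,s['position']),plane(ms,212,343.4,.022))
cv2.imwrite('pics/w1s1.png',cv2.cvtColor(np.hstack([cv2.resize(i,(400,300)),cv2.resize(i2,(400,300))]),4))
E
```

```text
3.1 [0.59288525 0.30122147 0.23955576] [[0.949, -0.315, -0.011], [-0.315, -0.949, -0.003], [-0.01, 0.006, -1.0]]
{'mtx': array([[396.65803828,   0.        , 317.16021229],
       [  0.        , 396.65803828, 245.11398591],
       [  0.        ,   0.        ,   1.        ]]), 'pose': array([[-0.31501372,  0.90725918,  0.27865237,  0.66153572],
       [-0.94906567, -0.30309759, -0.08605932,  0.27886736],
       [ 0.00638075, -0.29156927,  0.95652844,  0.36417186],
       [ 0.        ,  0.        ,  0.        ,  1.        ]])}
[184.68858889 265.25939962] [0.58309084 0.30058024 0.022     ]
```

View pics/w1s1.png

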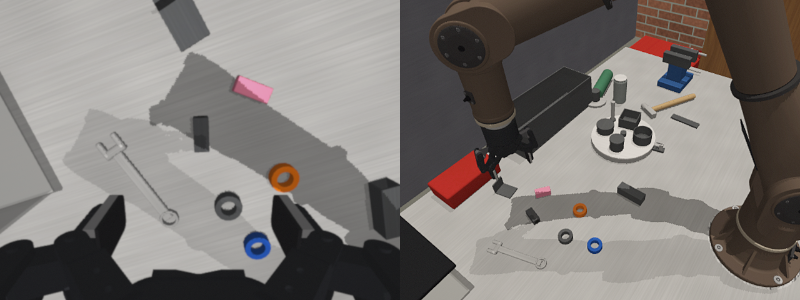

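Wrist view: nut at about (322,213) in full pixels, collar (365,328), fingertips' front corners about (193,315) and (450,315). The side view shows the open gripper above them, clear of everything.

```bash
python3 - <<'E'
from h import *
i=cv2.imread('pics/w1.png'); m=dict(np.load('pics/w1.npz')); ms=camera_model('side'); mt=camera_model('top')
s=read_state(); P=s['position']; Rm=R.from_rotvec(s['ee_rot']).as_matrix()
for u,v in((193,315),(450,315)):
    o,d=ray(m,u,v); o=Rm.T@(o-P); d=Rm.T@d
    for x in(0,.011): k=(x-o[0])/d[0]; print('tip tool',(o+d*k).round(4))
def reg(c,r,thr):
    x0,y0=c[0]-r,c[1]-r; sub=(i[y0:y0+2*r,x0:x0+2*r].max(2)<thr).astype(np.uint8)
    k=max(cv2.findContours(sub,0,1)[0],key=cv2.contourArea); return k.reshape(-1,2)+[x0,y0]
print([i[213,x].max() for x in range(290,356,4)])
for thr in(60,70,80):
    k=reg((322,213),40,thr); rc=cv2.minAreaRect(k.astype(np.float32)); b=cv2.boxPoints(rc); print('nut',thr,np.round(rc[0],1),np.round(rc[1],1),rc[2],b.round(0).tolist()); print([plane(m,*p,.022)[:2].round(4).tolist() for p in b])
for thr in (80,100):
    k=reg((365,328),35,thr); e=cv2.fitEllipse(k.astype(np.float32)); print('col',e,plane(m,*e[0],.012),plane(m,*e[0],.018))
a=cv2.resize(i[165:375,260:420],(640,840)); cv2.imwrite('pics/w1c.png',a[:600])
g=cv2.resize(np.hstack([i[165:265,270:370],i[280:380,315:415]]),(800,400),interpolation=2); cv2.imwrite('pics/w1c.png',g)
E
```

```text
tip tool [ 0.     -0.0463  0.0233]
tip tool [ 0.011  -0.0386  0.0009]
tip tool [0.     0.0596 0.0215]
tip tool [ 0.011   0.0514 -0.0007]
[np.uint8(169), np.uint8(125), np.uint8(102), np.uint8(100), np.uint8(98), np.uint8(62), np.uint8(59), np.uint8(61), np.uint8(59), np.uint8(60), np.uint8(60), np.uint8(93), np.uint8(120), np.uint8(119), np.uint8(120), np.uint8(119), np.uint8(120)]
nut 60 [321.5 221.5] [31. 21.] 90.0 [[311.0, 206.0], [332.0, 206.0], [332.0, 237.0], [311.0, 237.0]]
[[0.5975, 0.3035], [0.5917, 0.286], [0.5649, 0.2946], [0.5708, 0.3125]]
nut 70 [321.1 212.3] [54.3 23.9] 87.61405944824219 [[308.0, 186.0], [332.0, 185.0], [334.0, 239.0], [310.0, 240.0]]
[[0.6152, 0.3002], [0.6095, 0.2804], [0.5625, 0.2933], [0.5684, 0.3139]]
nut 80 [321.1 212.6] [55.4 24.9] 88.36341857910156 [[308.0, 185.0], [333.0, 185.0], [334.0, 240.0], [309.0, 241.0]]
[[0.6156, 0.3003], [0.6094, 0.2797], [0.5616, 0.2935], [0.568, 0.315]]
col ((366.25439453125, 334.57763671875), (42.96561813354492, 52.50658416748047), 163.4641571044922) [0.45486967 0.29349102 0.012     ] [0.45839067 0.29324187 0.018     ]
col ((364.51513671875, 329.0103454589844), (42.606468200683594, 45.17229080200195), 163.73916625976562) [0.46138178 0.29338712 0.012     ] [0.46479183 0.29313975 0.018     ]
```

View pics/w1c.png

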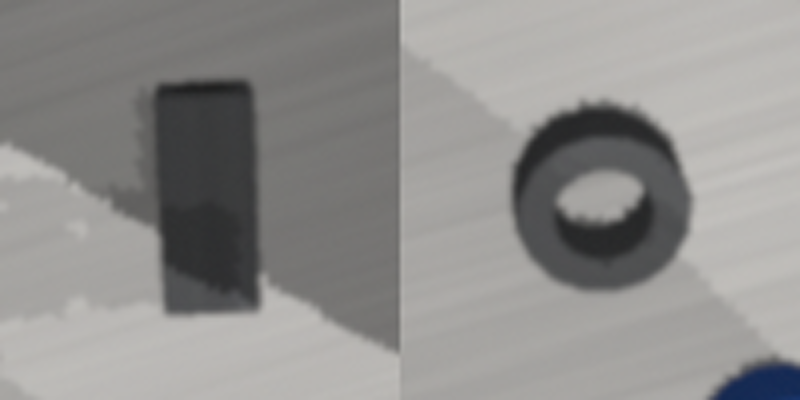

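Call:
{"fn": "drive_tool", "kwargs": {
  "deltas": "-0.1 0.1 0 -0.5 0.35;0 0 0.7 0 0.35;0 0 0.7 0 0.35;0 0 0.7 0 0.35;0 0 0.6 0 0.35;0 0 0.1 0 0.35;0 0 0 0 0.35;0 0 0 0 0.35"
}}

```text
clock: 4.2
position: [0.5806, 0.2938, 0.0703]
ee_rot: [3.111, -0.413, -0.015]
force: [-0.1, -0.1, 0.3]
grip_width: 0.346
```

```bash
python3 - <<'E'
from h import *
s=read_state(); P=s['position'];Rm=R.from_rotvec(s['ee_rot']).as_matrix(); print(s['clock'],P,Rm.round(3).tolist(),s['grip_width'],s['qpos'])
ms=camera_model('side'); i=snap('side','s2.png'); w=snap('wrist','w2.png'); np.savez('pics/w2.npz',**camera_model('wrist'))
for z in(0,.01,.02,.03): print(z,[proj(ms,P+Rm@[0,y,z]).round(1).tolist() for y in(-.017,.017,-.03,.03)])
print('nut',proj(ms,[.585,.297,.022]))
a=cv2.resize(i[270:370,150:270],(480,400),interpolation=2); b=cv2.resize(w,(320,240)); b=cv2.copyMakeBorder(b,0,160,0,0,0)
cv2.imwrite('pics/s2c.png',cv2.cvtColor(np.hstack([a,b]),4))
E
```

```text
4.2 [0.58058455 0.29377764 0.07033405] [[0.965, -0.261, -0.01], [-0.261, -0.965, -0.002], [-0.009, 0.004, -1.0]] 0.34565085655188305 [-0.38315965  0.67542594 -0.25495159  1.65372231  0.2064018   0.84833316
 -2.55736924]
0 [[203.2, 332.0], [219.2, 321.9], [196.9, 335.9], [225.1, 318.1]]
0.01 [[204.2, 335.1], [220.0, 325.0], [198.0, 339.0], [226.0, 321.3]]
0.02 [[205.2, 338.2], [220.9, 328.1], [199.0, 342.1], [226.8, 324.4]]
0.03 [[206.2, 341.2], [221.8, 331.2], [200.1, 345.1], [227.6, 327.4]]
nut [212.58667738 341.58333865]
```

View pics/s2c.png

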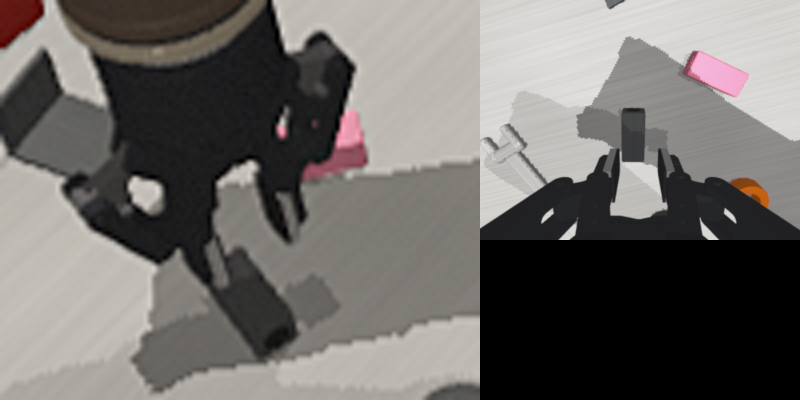

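The left and right fingertips, at about (204,341) and (223,330), stand roughly 20–27 mm ahead of the TCP. They straddle the nut, so I go down to TCP z ≈ 0.03 and grip.

Call:
{"fn": "drive_tool", "kwargs": {
  "deltas": "0.06 -0.07 0.3 0 0.4;0 0 0.2 0 0.4;0 0 0.1 0 0.4;0 0 0.05 0 0.4;0 0 0 0 0;0 0 0 0 0;0 0 0 0 0;0 0 0 0 0",
  "newtons": 40
}}

```text
clock: 5.3
position: [0.5856, 0.298, 0.0295]
ee_rot: [3.113, -0.412, -0.013]
force: [0.5, 0.0, -0.8]
grip_width: 0.243
```

Call:
{"fn": "drive_tool", "kwargs": {
  "deltas": "0 0 -0.4 0 0;0 0 -0.9 -1 0;0 0 -0.9 -1 0;0 0 -0.7 -1 0;0 0 0 -1 0;0 0 0 -1 0;0 0 0 -1 0;0 0 0 0 0"
}}

```text
clock: 6.3
position: [0.5868, 0.2977, 0.2104]
ee_rot: [3.112, 0.433, -0.011]
force: [-0.5, -0.1, -0.4]
grip_width: 0.246
```

Call:
{"fn": "drive_tool", "kwargs": {
  "deltas": "-0.26 0.84 0 0.3 0;-0.26 0.84 0 0 0;-0.26 0.84 0 0 0;-0.26 0.84 0 0 0;-0.26 0.84 0 0 0;-0.26 0.84 0 0 0;-0.26 0.84 0 0 0;-0.26 0.84 0 0 0;-0.26 0.84 0 0 0;-0.2 0.5 0 0 0;0 0 0 0 0"
}}

```text
clock: 7.68
position: [0.553, -0.224, 0.2097]
ee_rot: [-3.121, -0.35, 0.01]
force: [-0.5, 0.8, -1.6]
grip_width: 0.241
```

```bash
cat > go.py <<'E'
import sys
from h import *
# tool-axis deltas (units) to world x y z and tool-x heading (deg)
s=read_state(); P=s['position'];Rm=R.from_rotvec(s['ee_rot']).as_matrix()
h=np.degrees(np.arctan2(Rm[1,0],Rm[0,0])); a=list(map(float,sys.argv[1:]))
print('t',s['clock'],'P',P.round(4),'head',h.round(2),'q7',s['qpos'][6].round(2),'w',s['grip_width'],'tilt',Rm[:,2].round(4))
if a:
    d=Rm.T@(np.array(a[:3])-P)/.06; print('units now',d.round(2))
    if len(a)>3:
        t=np.radians(a[3]); D=np.array(a[:3])-P; print('roll units',(-((a[3]-h+180)%360-180)/5).round(2),'after roll',np.array([np.cos(t)*D[0]+np.sin(t)*D[1],np.sin(t)*D[0]-np.cos(t)*D[1],-D[2]])/.06)
E
python3 go.py .556 -.2305 .08 14; python3 - <<'E'
from h import *
m=camera_model('wrist'); i=snap('wrist','w3.png'); np.savez('pics/w3.npz',**m)
E
```

```text
t 7.675 P [ 0.553  -0.224   0.2097] head 12.78 q7 -1.2 w 0.240507485736851 tilt [-0.0061 -0.     -1.    ]
units now [0.04 0.12 2.16]
roll units -0.24 after roll [0.02239508 0.11659899 2.16175134]
```

View pics/w3.png

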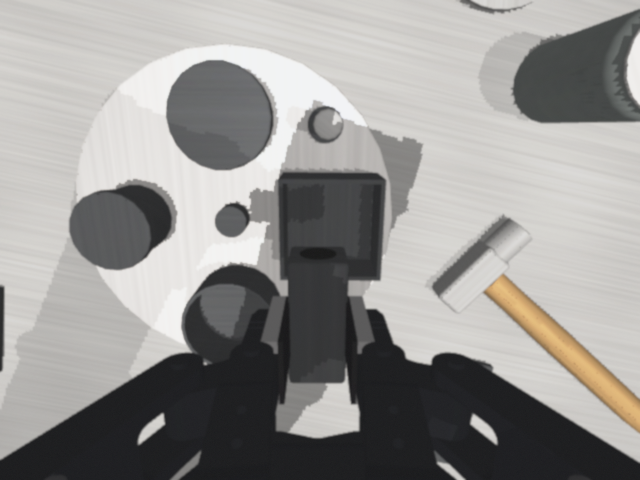

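Nut is held straight over the bin. Bin rim corners: (280,174), (385,174), (382,279), (280,277). Handle top is at (326,124).

```bash
python3 - <<'E'
from h import *
m=dict(np.load('pics/w3.npz'));mt=camera_model('top')
print('bin corners',[plane(m,*p,.07)[:2].round(4).tolist() for p in((280,174),(385,174),(382,279),(280,277))])
print('bin',plane(m,332,225.5,.07),tri(m,(332,225.5),mt,(310+332/4-.4,195+182.5/4-.4)))
print('handle',plane(m,326,124,.12),tri(m,(326,124),mt,(388.35,211.6)))
E
python3 go.py .556 -.231 .07 14
```

```text
bin corners [[0.5877, -0.1907], [0.603, -0.2584], [0.5308, -0.2763], [0.5162, -0.2049]]
bin [ 0.56118562 -0.23233384  0.07      ] (array([ 0.55707052, -0.23356015,  0.05186194]), np.float64(0.0008682872056078216))
handle [ 0.62474458 -0.21226474  0.12      ] (array([ 0.62511191, -0.21159651,  0.13056528]), np.float64(0.0013133534220185756))
t 7.725 P [ 0.5535 -0.2222  0.2098] head 12.91 q7 -1.2 w 0.24510848498170149 tilt [-5.7e-03  9.0e-04 -1.0e+00]
units now [0.02 0.16 2.33]
roll units -0.22 after roll [0.00487686 0.1532256  2.33029703]
```

Call:
{"fn": "drive_tool", "kwargs": {
  "deltas": "0.04 0.16 0 -0.2 0;0 0 0.5 0 0;0 0 0.5 0 0;0 0 0.5 0 0;0 0 0.1 0 0;0 0 0 0 0"
}}

```text
clock: 8.48
position: [0.5627, -0.2258, 0.1133]
ee_rot: [-3.115, -0.396, 0.001]
force: [0.8, -0.1, -1.9]
grip_width: 0.242
```

```bash
python3 go.py .558 -.231 .067 14
```

```text
t 8.475 P [ 0.5627 -0.2258  0.1133] head 14.48 q7 -1.22 w 0.24197963668360548 tilt [-7.e-04  2.e-03 -1.e+00]
units now [-0.1   0.07  0.77]
roll units 0.1 after roll [-0.09683556  0.06517445  0.77247659]
```

Call:
{"fn": "drive_tool", "kwargs": {
  "deltas": "-0.1 0.07 0 0 0;0 0 0.4 0 0;0 0 0.2 0 0;0 0 0.1 0 0;0 0 0.07 0 0;0 0 0 0 0"
}}

```text
clock: 9.22
position: [0.5608, -0.2338, 0.0716]
ee_rot: [3.114, 0.395, 0.011]
force: [0.9, -0.0, -0.6]
grip_width: 0.242
```

```bash
python3 go.py .558 -.231 .067 14; python3 -c "
from station import *
print(read_state()['force'])"
```

```text
t 9.225 P [ 0.5608 -0.2338  0.0716] head 14.46 q7 -1.23 w 0.2418504680180387 tilt [ 0.0073 -0.0018 -1.    ]
units now [-0.03 -0.06  0.08]
roll units 0.09 after roll [-0.03475555 -0.05612289  0.07615268]
[ 0.93234362 -0.04253972 -0.57055652]
```

Inside the bin with no contact, so I release with a small opening and then rise.

Call:
{"fn": "drive_tool", "kwargs": {
  "deltas": "-0.03 -0.04 0.05 0 0.242;0 0 0 0 0.34;0 0 0 0 0.34;0 0 0 0 0.34;0 0 -0.3 0 0.34;0 0 -0.6 0 0.34;0 0 -0.9 0 0.34;0 0 -0.8 0 1;0 0 0 0 1"
}}

```text
clock: 10.35
position: [0.5584, -0.2311, 0.2359]
ee_rot: [3.112, 0.396, 0.019]
force: [-0.0, 0.1, 1.3]
grip_width: 0.751
```

```bash
python3 go.py .459 .293 .21 14; python3 - <<'E'
from h import *
m=camera_model('wrist'); i=snap('wrist','w4.png'); np.savez('pics/w4.npz',**m)
E
```

```text
t 10.35 P [ 0.5584 -0.2311  0.2359] head 14.51 q7 -1.16 w 0.7510010272358687 tilt [ 0.0127 -0.0029 -0.9999]
units now [ 0.58 -8.87  0.39]
roll units 0.1 after roll [ 0.50587695 -8.87676322  0.43237434]
```

View pics/w4.png

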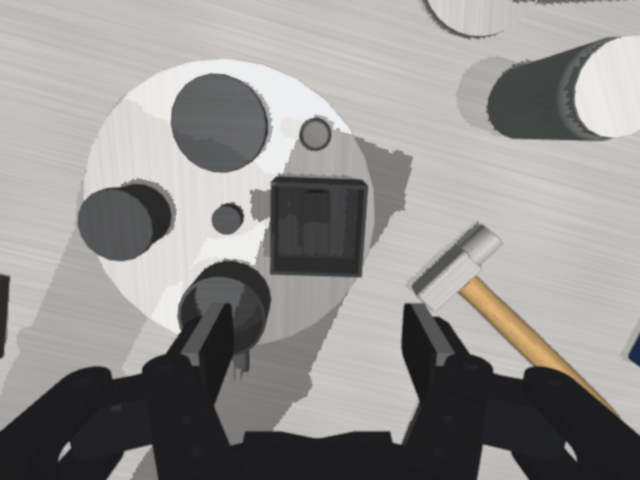

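The nut now lies in the bin at (316,217). Next is the collar.

Call:
{"fn": "drive_tool", "kwargs": {
  "deltas": "0.05 -0.9 0 0 0.75;0.05 -0.9 0 0 0.75;0.05 -0.9 0 0 0.75;0.05 -0.9 0 0 0.75;0.05 -0.9 0 0 0.75;0.05 -0.9 0 0 0.75;0.05 -0.9 0 0 0.75;0.05 -0.9 0 0 0.75;0.05 -0.9 0 0 0.75;0 -0.5 0 0 0.75;0 0 0 0 0.75"
}}

```text
clock: 11.78
position: [0.445, 0.288, 0.2247]
ee_rot: [3.112, 0.393, -0.007]
force: [0.2, 0.2, -0.6]
grip_width: 0.751
```

```bash
python3 go.py .46 .293 .1 14; python3 - <<'E'
from h import *
m=camera_model('wrist'); i=snap('wrist','w5.png'); np.savez('pics/w5.npz',**m)
hs=cv2.cvtColor(i,cv2.COLOR_RGB2HSV); p=proj(m,[.46,.293,.018]); print('pred',p)
x,y=p.astype(int); 
g=((i.max(2)<105)&(hs[...,1]<80)).astype(np.uint8); cv2.imwrite('pics/w5m.png',g*255)
sub=g[max(y-45,0):y+45,max(x-45,0):x+45]
for k in cv2.findContours(sub,0,1)[0]:
    if cv2.contourArea(k)>200: print(cv2.contourArea(k),cv2.boundingRect(k),max(x-45,0),max(y-45,0))
E
```

```text
t 11.775 P [0.445  0.288  0.2247] head 14.4 q7 -2.21 w 0.7510954891065561 tilt [-0.0036 -0.0055 -1.    ]
units now [ 0.27 -0.03  2.08]
roll units 0.08 after roll [ 0.26220222 -0.02083036  2.07798612]
pred [314.88665145 195.48907817]
2775.0 (0, 17, 72, 55) 269 150
```

```bash
python3 - <<'E'
from h import *
m=dict(np.load('pics/w5.npz')); i=cv2.imread('pics/w5.png').max(2)
print(i[195,265:365:3]); print(i[150:245:3,315]); 
for thr in(75,85,92,97):
    sub=(i[150:250,265:365]<thr).astype(np.uint8)
    k=max(cv2.findContours(sub,0,1)[0],key=cv2.contourArea); e=cv2.fitEllipse(k); c=np.array(e[0])+[265,150]
    b=cv2.boundingRect(k); print(thr,cv2.contourArea(k),b,np.round(e[1],1),c.round(1),plane(m,*c,.012).round(4),plane(m,265+b[0]+b[2]/2,150+b[1]+b[3]-b[2]*.47,.018).round(4))
E
```

```text
[101 100 100 101 103 102 108 104  64  51  52  52  81 101 101 102 101 100
 117 117  97  61  64  64  65  97 122 122 122 122 124 126 125 125]
[119 120 120 120 121 119  95  58  64  53  52  97 100 100  97 101 101 100
 119  63  52  65  64  64 117 125 122 122 124 138 178 188]
75 1957.5 (24, 19, 51, 52) [49.2 50.7] [313.7 194.3] [0.4598 0.294  0.012 ] [0.4587 0.293  0.018 ]
85 2017.5 (24, 19, 51, 52) [49.9 51.5] [313.8 194.4] [0.4597 0.2939 0.012 ] [0.4587 0.293  0.018 ]
92 2069.5 (23, 18, 52, 53) [50.7 52. ] [313.7 194.3] [0.4597 0.294  0.012 ] [0.4589 0.2935 0.018 ]
97 2120.0 (23, 18, 52, 54) [51.1 52.9] [313.5 194.2] [0.4598 0.2942 0.012 ] [0.4581 0.2933 0.018 ]
```

Call:
{"fn": "drive_tool", "kwargs": {
  "deltas": "0.25 -0.05 0 0 0.75;0 0 0.8 0 0.75;0 0 0.7 0 0.75;0 0 0.5 0 0.75;0 0 0 0 0.75"
}}

```text
clock: 12.45
position: [0.4672, 0.2861, 0.1007]
ee_rot: [3.11, 0.372, -0.003]
force: [-0.0, 0.5, 0.4]
grip_width: 0.751
```

```bash
python3 go.py .4595 .2935 .032
```

```text
t 12.45 P [0.4672 0.2861 0.1007] head 13.63 q7 -2.3 w 0.7511415812876217 tilt [-6.0e-04 -9.3e-03 -1.0e+00]
units now [-0.09 -0.16  1.14]
```

Call:
{"fn": "drive_tool", "kwargs": {
  "deltas": "-0.09 -0.15 0 0 0.75;0 0 0.4 0 0.75;0 0 0.3 0 0.75;0 0 0 0 0.75;0 0 0 0 0.75"
}}

```text
clock: 13.08
position: [0.4632, 0.2963, 0.0631]
ee_rot: [3.115, 0.369, 0.01]
force: [0.7, 0.1, -0.4]
grip_width: 0.746
```

```bash
python3 go.py .4595 .2935 .031
```

```text
t 13.075 P [0.4632 0.2963 0.0631] head 13.49 q7 -2.36 w 0.7464569106844877 tilt [ 0.0066 -0.0042 -1.    ]
units now [-0.07  0.03  0.53]
```

Call:
{"fn": "drive_tool", "kwargs": {
  "deltas": "-0.06 0.03 0.2 0 0.75;0 0 0.2 0 0.75;0 0 0.1 0 0.75;0 0 0.03 0 0.75;0 0 0 0 0;0 0 0 0 0;0 0 0 0 0;0 0 0 0 0;0 0 0 0 0",
  "newtons": 40
}}

```text
clock: 14.2
position: [0.4606, 0.2938, 0.0309]
ee_rot: [3.115, 0.368, 0.012]
force: [-0.3, 0.0, -1.6]
grip_width: 0.472
```

Call:
{"fn": "drive_tool", "kwargs": {
  "deltas": "0 0 -0.4 0 0;0 0 -0.9 0 0;0 0 -0.9 0 0;0 0 -0.6 0 0;0 0 0 0 0"
}}

```text
clock: 14.82
position: [0.4587, 0.2941, 0.2029]
ee_rot: [3.115, 0.369, 0.008]
force: [-0.0, 0.9, -1.8]
grip_width: 0.472
```

```bash
python3 go.py .4685 -.174 .2; python3 - <<'E'
from h import *
m=dict(np.load('pics/w4.npz')); i=cv2.imread('pics/w4.png'); mt=camera_model('top')
print('w4 pot pred',proj(m,[.4685,-.174,.07]),'bin pred',proj(m,[.558,-.231,.07]),'handle',plane(m,315.5,134,.12), 'nut', plane(m,316,217,.05))
E
```

```text
t 14.825 P [0.4587 0.2941 0.2029] head 13.5 q7 -2.24 w 0.4719375454580672 tilt [ 0.0058 -0.0046 -1.    ]
units now [-1.66  7.62  0.08]
w4 pot pred [219.44255144 316.9458718 ] bin pred [315.74162802 229.25981073] handle [ 0.62520953 -0.21342407  0.12      ] nut [ 0.56320805 -0.22992691  0.05      ]
```

Call:
{"fn": "drive_tool", "kwargs": {
  "deltas": "-0.18 0.84 0 0 0;-0.18 0.84 0 0 0;-0.18 0.84 0 0 0;-0.18 0.84 0 0 0;-0.18 0.84 0 0 0;-0.18 0.84 0 0 0;-0.18 0.84 0 0 0;-0.18 0.84 0 0 0;-0.18 0.84 0 0 0;0 0 0 0 0"
}}

```text
clock: 16.08
position: [0.4643, -0.1855, 0.1929]
ee_rot: [3.117, 0.37, -0.015]
force: [0.0, 1.2, -1.5]
grip_width: 0.473
```

```bash
python3 go.py .4685 -.174 .11
```

```text
t 16.075 P [ 0.4643 -0.1855  0.1929] head 13.54 q7 -1.22 w 0.47311839576028436 tilt [-0.009  -0.0039 -1.    ]
units now [ 0.13 -0.17  1.38]
```

Call:
{"fn": "drive_tool", "kwargs": {
  "deltas": "0.12 -0.17 0 0 0;0 0 0.6 0 0;0 0 0.5 0 0;0 0 0.2 0 0;0 0 0 0 0;0 0 0 0 0"
}}

```text
clock: 16.82
position: [0.4697, -0.1641, 0.112]
ee_rot: [-3.117, -0.385, 0.015]
force: [0.2, 0.6, -0.8]
grip_width: 0.473
```

```bash
python3 go.py .4685 -.174 .094; python3 - <<'E'
from h import *
i=snap('side','s3.png'); w=snap('wrist','w6.png')
cv2.imwrite('pics/s3c.png',cv2.cvtColor(np.hstack([cv2.resize(i[130:250,310:450],(467,400),interpolation=2),cv2.resize(w,(333,250))[:,:].repeat(1,0) if 0 else cv2.copyMakeBorder(cv2.resize(w,(333,250)),0,150,0,0,0)]),4))
E
```

```text
t 16.825 P [ 0.4697 -0.1641  0.112 ] head 14.1 q7 -1.31 w 0.47286535684520636 tilt [-9.5e-03 -1.0e-04 -1.0e+00]
units now [-0.06  0.16  0.3 ]
```

View pics/s3c.png

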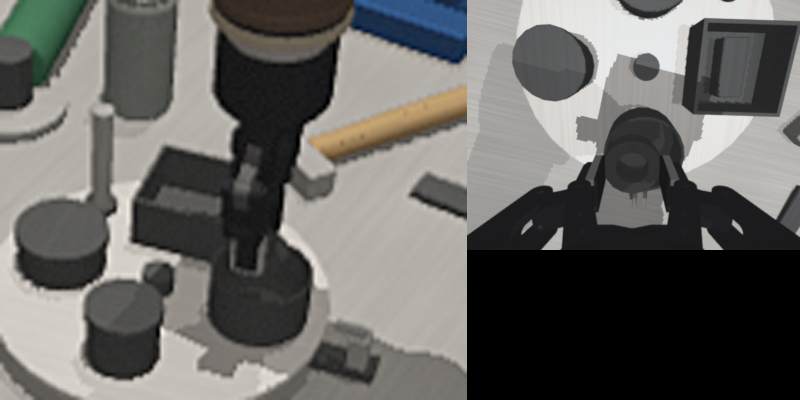

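Collar hangs over the pot, off by about 10 mm; I correct that, then lower.

Call:
{"fn": "drive_tool", "kwargs": {
  "deltas": "-0.06 0.15 0 0 0;0 0 0 0 0;0 0 0.2 0 0;0 0 0 0 0"
}}

```text
clock: 17.42
position: [0.4687, -0.176, 0.1006]
ee_rot: [3.117, 0.381, -0.011]
force: [0.1, 0.0, -1.7]
grip_width: 0.473
```

```bash
python3 go.py .4685 -.174 .095
```

```text
t 17.425 P [ 0.4687 -0.176   0.1006] head 13.95 q7 -1.3 w 0.4731556154957235 tilt [-0.0067 -0.0017 -1.    ]
units now [ 0.01 -0.03  0.09]
```

Call:
{"fn": "drive_tool", "kwargs": {
  "deltas": "0 -0.02 0.06 0 0.472;0 0 0 0 0.62;0 0 0 0 0.62;0 0 0 0 0.62;0 0 -0.5 0 0.62;0 0 -0.8 0 0.62;0 0 -0.8 0 0.62;0 0 0 0 0.62"
}}

```text
clock: 18.42
position: [0.4698, -0.174, 0.2269]
ee_rot: [3.118, 0.383, -0.01]
force: [0.0, -0.3, -0.1]
grip_width: 0.617
```

```bash
python3 go.py .626 -.2125 .21 ; python3 - <<'E'
from h import *
i=snap('side','s4.png'); w=snap('wrist','w7.png');m=camera_model('wrist'); np.savez('pics/w7.npz',**m); t=snap('top','t4.png')
print(proj(m,[.4685,-.174,.045]),proj(m,[.398,-.19,.04]),m['pose'][:3,3])
E
```

```text
t 18.425 P [ 0.4698 -0.174   0.2269] head 14.02 q7 -1.21 w 0.6174796975389959 tilt [-0.0062 -0.0012 -1.    ]
units now [2.37 1.25 0.27]
[318.6389462  219.17540097] [316.75739476 300.84241238] [ 0.53803602 -0.15650522  0.34805787]
```

```bash
python3 - <<'E'
import cv2,numpy as np
w=cv2.imread('pics/w7.png'); s=cv2.imread('pics/s4.png')
a=cv2.resize(w[30:390,120:480],(540,540)); b=cv2.resize(s[150:270,330:448],(260,264),interpolation=2)
c=np.zeros((540,800,3),np.uint8); c[:,:540]=a; c[:264,540:]=b; cv2.imwrite('pics/v12.png',c)
E
```

```text
(no output)
```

View pics/v12.png

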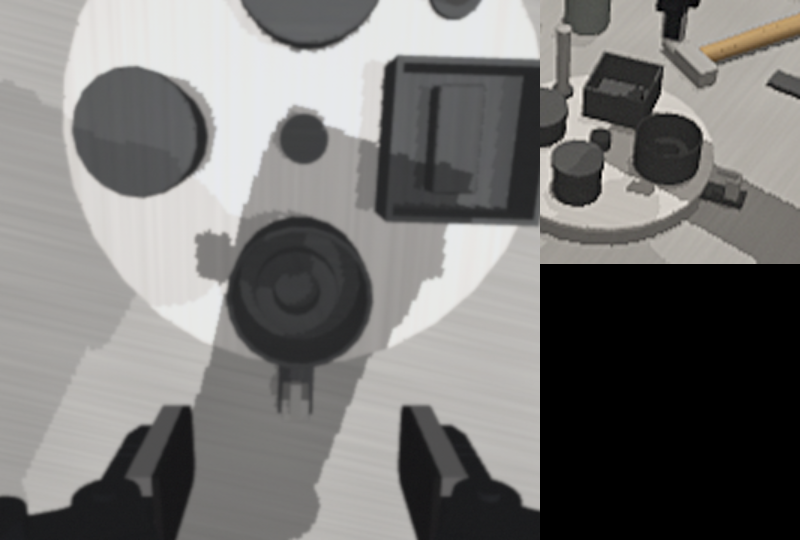

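Collar lies flat in the pot at crop (297,290), nut in the bin at (460,138), pointer at (295,390) and hub at (304,138).

```bash
python3 - <<'E'
from h import *
m=dict(np.load('pics/w7.npz')); mt=camera_model('top'); f=lambda x,y:(120+x/1.5-.2,30+y/1.5-.2)
T=lambda x,y:(310+x/4-.4,195+y/4-.4)
hub,e=tri(m,f(304,138),mt,T(225,208)); print('hub',hub,e)
pot,e=tri(m,f(300,290),mt,T(254,311)); print('pot',pot,e, plane(m,*f(300,290),.07))
for px in((295,378),(295,395),(295,412)): print('ptr',[plane(m,*f(*px),z)[:2].round(4) for z in(.02,.04)])
# pointer direction: compare in w7 the disc circle centre
i=cv2.imread('pics/t4.png'); sub=cv2.morphologyEx(((i[195:315,310:430].min(2)>165)*255).astype(np.uint8),cv2.MORPH_CLOSE,np.ones((5,5)))
k=max(cv2.findContours(sub,0,1)[0],key=cv2.contourArea)
h=np.array([.6255,-.2125]); A=np.array([.540,-.160])
print('handle r,ang',np.hypot(*(h-A)),np.degrees(np.arctan2(*(h-A)[::-1])))
for p in([.398,-.1905],pot[:2],hub[:2],[.558,-.231]):
    d=np.array(p)-A; print(p,np.hypot(*d),np.degrees(np.arctan2(d[1],d[0])))
E
```

```text
hub [ 0.54040596 -0.15855413  0.05020345] 0.001457943196680218
pot [ 0.46879131 -0.17496607  0.05841134] 0.00031677145799344995 [ 0.47160065 -0.17407935  0.07      ]
ptr [array([ 0.4068, -0.1874]), array([ 0.4148, -0.1856])]
ptr [array([ 0.3962, -0.1901]), array([ 0.4048, -0.188 ])]
ptr [array([ 0.3854, -0.1928]), array([ 0.3947, -0.1906])]
handle r,ang 0.10033194904914378 -31.55138494831351
[0.398, -0.1905] 0.14523859679850948 -167.87769025403068
[ 0.46879131 -0.17496607] 0.0727644161255947 -168.1307858908769
[ 0.54040596 -0.15855413] 0.0015017828500072836 74.31686923198527
[0.558, -0.231] 0.07324616030891996 -75.7740361012482
```

Call:
{"fn": "drive_tool", "kwargs": {
  "deltas": "0.59 0.31 0 0 0.5;0.59 0.31 0 0 0.5;0.59 0.31 0 0 0.5;0.5 0.25 0 0 0.5;0 0 0 0 0.5;0 0 0 0 0.5"
}}

```text
clock: 19.32
position: [0.615, -0.2094, 0.2089]
ee_rot: [-3.109, -0.383, 0.047]
force: [-0.1, -0.2, 0.1]
grip_width: 0.497
```

```bash
python3 go.py .6255 -.2125 .103 ; python3 - <<'E'
from h import *
m=camera_model('wrist'); w=snap('wrist','w8.png'); p=proj(m,[.6255,-.2125,.12]); print(p)
x,y=p.astype(int); g=w.max(2)[y-40:y+40,x-40:x+40]; np.savez('pics/w8.npz',**m)
print(g[::5,::5])
E
```

```text
t 19.325 P [ 0.615  -0.2094  0.2089] head 14.05 q7 -1.25 w 0.4965411891583498 tilt [-0.0305  0.0047 -0.9995]
units now [0.21 0.11 1.76]
[329.25382173 238.41041563]
[[147 145 144 147 145  71  60  87  92  83  72 167 190 187 182 149]
 [145 145 145 147 145  61  80  92  93  93  77 112 190 187 182 185]
 [145 144 144 146 144  61  87  93  94  93  79 106 189 186 182 188]
 [147 144 144 148 171  81  89  93  94  93  85 170 188 186 181 188]
 [181 182 183 186 182 182  90  94  94  93  98 191 187 185 181 188]
 [182 181 182 186 182 185  92  94  94  92  92 191 187 184 181 190]
 [181 181 181 187 182 184  92 110 121 116  93 189 186 183 181 190]
 [181 181 181 186 182 182 109 116 115 115 115 180 185 183 182 190]
 [181 181 180 185 181 181 115 115 116 114 114 148 184 182 181 190]
 [152 164 150 168 177 166 114 113 113 115 114 177 182 179 179 189]
 [ 48  50  51  51  52  54  57 113 113 114  88  78  80  89  95 105]
 [ 52  52  52  52  52  51  51  52  55  53  50  51  50  51  50  50]
 [ 52  51  51  51  51  50  51  51  52  50  52  52  51  51  50  50]
 [ 53  52  54  53  52  52  53  52  51  51  51  51  51  51  51  50]
 [ 65  73  71  71  70  71  71  72  72  73  73  72  71  72  70  71]
 [ 51  70  72  69  67  57  71  72  69  71  72  67  74  72  70  59]]
```

The handle top is where predicted, within about 1 px. I descend onto it.

Call:
{"fn": "drive_tool", "kwargs": {
  "deltas": "0.15 0.08 0 0 0.5;0 0 0.3 0 0.5;0 0 0 0 0.5;0 0 0 0 0.5"
}}

```text
clock: 19.88
position: [0.6231, -0.212, 0.1893]
ee_rot: [-3.11, -0.382, 0.048]
force: [-0.2, 0.2, 0.8]
grip_width: 0.503
```

```bash
python3 go.py .6255 -.2125 .103
```

```text
t 19.875 P [ 0.6231 -0.212   0.1893] head 14.03 q7 -1.25 w 0.5026075033770647 tilt [-0.0316  0.0043 -0.9995]
units now [0.08 0.04 1.44]
```

Call:
{"fn": "drive_tool", "kwargs": {
  "deltas": "0.06 0.03 0.4 0 0.5;0 0 0.4 0 0.5;0 0 0.35 0 0.5;0 0 0.2 0 0.5;0 0 0.05 0 0.5;0 0 0 0 0;0 0 0 0 0;0 0 0 0 0;0 0 0 0 0;0 0 0 0 0;0 0 0 0 0",
  "newtons": 40
}}

```text
clock: 21.25
position: [0.626, -0.213, 0.1065]
ee_rot: [-3.112, -0.382, 0.04]
force: [0.2, -0.4, -4.6]
grip_width: 0.17
```

```bash
cat > arc.py <<'E'
from h import *
import sys
A=np.array([.540,-.1595]); end=float(sys.argv[1]); n=int(sys.argv[2])
s=read_state(); P=s['position'];Rm=R.from_rotvec(s['ee_rot']).as_matrix(); d=P[:2]-A
th=np.degrees(np.arctan2(d[1],d[0])); print('t',s['clock'],P.round(4),'r',np.hypot(*d),'th',th.round(2),'w',s['grip_width'],'F',s['force'].round(1),'h',np.degrees(np.arctan2(Rm[1,0],Rm[0,0])))
a=np.radians(np.linspace(th,end,n+1)); r=np.hypot(*d); pts=A+r*np.c_[np.cos(a),np.sin(a)]
D=np.c_[np.diff(pts,axis=0),np.zeros(n)]@Rm/.06
print('; '.join('%.2f %.2f %.2f 0 0'%tuple(x) for x in D))
E
python3 arc.py -122.7 24
```

```text
t 21.25 [ 0.626  -0.213   0.1065] r 0.10132817260725371 th -31.9 w 0.17016202656699164 F [ 0.2 -0.4 -4.6] h 14.005893913756745
-0.08 0.07 0.00 0 0; -0.09 0.07 0.00 0 0; -0.09 0.06 0.00 0 0; -0.10 0.06 0.00 0 0; -0.10 0.05 0.00 0 0; -0.10 0.04 0.00 0 0; -0.11 0.04 0.00 0 0; -0.11 0.03 0.00 0 0; -0.11 0.02 0.00 0 0; -0.11 0.02 0.00 0 0; -0.11 0.01 0.00 0 0; -0.11 0.00 0.00 0 0; -0.11 -0.01 0.00 0 0; -0.11 -0.01 0.00 0 0; -0.11 -0.02 0.00 0 0; -0.11 -0.03 0.00 0 0; -0.11 -0.04 0.00 0 0; -0.10 -0.04 0.00 0 0; -0.10 -0.05 0.00 0 0; -0.10 -0.06 0.00 0 0; -0.09 -0.06 0.00 0 0; -0.09 -0.07 0.00 0 0; -0.08 -0.07 0.00 0 0; -0.08 -0.08 0.00 0 0
```

Handle is gripped, and its radius of 101 mm agrees with the text. I turn it in short arcs.

Call:
{"fn": "drive_tool", "kwargs": {
  "deltas": "-0.08 0.07 0 0 0;-0.09 0.07 0 0 0;-0.09 0.06 0 0 0;-0.1 0.06 0 0 0;-0.1 0.05 0 0 0;-0.1 0.04 0 0 0;0 0 0 0 0"
}}

```text
clock: 22.12
position: [0.5949, -0.2439, 0.1065]
ee_rot: [-3.112, -0.381, 0.044]
force: [-1.1, 0.6, -4.6]
grip_width: 0.175
```

```bash
python3 arc.py -122.7 18
```

```text
t 22.125 [ 0.5949 -0.2439  0.1065] r 0.10070983345160152 th -56.96 w 0.17485549806922088 F [-1.1  0.6 -4.6] h 13.96036545570742
-0.10 0.03 0.00 0 0; -0.10 0.03 0.00 0 0; -0.11 0.02 0.00 0 0; -0.11 0.01 0.00 0 0; -0.11 0.00 0.00 0 0; -0.11 -0.00 0.00 0 0; -0.11 -0.01 0.00 0 0; -0.11 -0.02 0.00 0 0; -0.10 -0.02 0.00 0 0; -0.10 -0.03 0.00 0 0; -0.10 -0.04 0.00 0 0; -0.10 -0.04 0.00 0 0; -0.10 -0.05 0.00 0 0; -0.09 -0.05 0.00 0 0; -0.09 -0.06 0.00 0 0; -0.08 -0.07 0.00 0 0; -0.08 -0.07 0.00 0 0; -0.08 -0.08 0.00 0 0
```

Call:
{"fn": "drive_tool", "kwargs": {
  "deltas": "-0.1 0.03 0 0 0;-0.1 0.03 0 0 0;-0.11 0.02 0 0 0;-0.11 0.01 0 0 0;-0.11 0 0 0 0;-0.11 0 0 0 0;-0.11 -0.01 0 0 0;-0.11 -0.02 0 0 0;-0.1 -0.02 0 0 0;0 0 0 0 0"
}}

```text
clock: 23.38
position: [0.5346, -0.259, 0.1065]
ee_rot: [-3.108, -0.383, 0.048]
force: [-0.6, 1.8, -10.9]
grip_width: 0.176
```

```bash
python3 arc.py -122.7 9
```

```text
t 23.375 [ 0.5346 -0.259   0.1065] r 0.09962760359919416 th -93.09 w 0.17591891159870693 F [ -0.6   1.8 -10.9] h 14.07105947702909
-0.09 -0.03 0.00 0 0; -0.09 -0.04 0.00 0 0; -0.09 -0.04 0.00 0 0; -0.08 -0.05 0.00 0 0; -0.08 -0.05 0.00 0 0; -0.08 -0.05 0.00 0 0; -0.07 -0.06 0.00 0 0; -0.07 -0.06 0.00 0 0; -0.07 -0.07 0.00 0 0
```

Call:
{"fn": "drive_tool", "kwargs": {
  "deltas": "-0.09 -0.03 0.01 0 0;-0.09 -0.04 0.01 0 0;-0.09 -0.04 0.01 0 0;-0.08 -0.05 0.01 0 0;-0.08 -0.05 0 0 0;-0.08 -0.05 0 0 0;-0.07 -0.06 0 0 0;0 0 0 0 0;0 0 0 0 0"
}}

```text
clock: 24.5
position: [0.4953, -0.2479, 0.1065]
ee_rot: [-3.109, -0.384, 0.042]
force: [2.2, 2.1, -9.8]
grip_width: 0.175
```

```bash
python3 arc.py -122.7 2; python3 - <<'E'
from h import *
from scipy.optimize import least_squares
p=np.array([[.626,-.213],[.5949,-.2439],[.5346,-.259],read_state()['position'][:2]])
print(least_squares(lambda a:np.hypot(*(p-a).T)-.1,[.54,-.16]).x)
t=snap('top','t5.png'); m=camera_model('top'); w=snap('wrist','w9.png')
def pr(i,m,q): return proj(m,q).round(1)
for a in(-160,-165,-170): 
  r=np.radians(a); print(a,proj(m,[.54+.075*np.cos(r),-.1595+.075*np.sin(r),.07]).round(1))
mw=camera_model('wrist');np.savez('pics/w9.npz',**mw);print('wrist bin',proj(mw,[.467,-.175,.07]),'ptr',proj(mw,[.393,-.191,.034]))
E
```

```text
t 24.5 [ 0.4953 -0.2479  0.1065] r 0.09902869890364788 th -116.8 w 0.17455513197622738 F [ 2.2  2.1 -9.8] h 14.107242840881655
-0.06 -0.06 0.00 0 0; -0.06 -0.06 0.00 0 0
[ 0.54166286 -0.15925489]
-160 [377.3 271.9]
-165 [375.  272.7]
-170 [372.7 273.2]
wrist bin [146.2707241  312.84255036] ptr [184.44273826 398.66280353]
```

Call:
{"fn": "drive_tool", "kwargs": {
  "deltas": "-0.06 -0.05 0 0 0;-0.05 -0.05 0 0 0;0 0 0 0 0;0 0 0 0 0"
}}

```text
clock: 25.1
position: [0.4873, -0.2431, 0.1065]
ee_rot: [-3.109, -0.385, 0.042]
force: [2.1, 2.1, -11.3]
grip_width: 0.175
```

```bash
python3 arc.py -122.7 1; python3 - <<'E'
from h import *
t=cv2.cvtColor(snap('top','t6.png'),4); m=camera_model('top'); s=cv2.cvtColor(snap('side','s6.png'),4)
g=t.max(2)
print('\n'.join(' '.join('%3d'%v for v in r) for r in g[252:306:2,352:402:2]))
E
```

```text
t 25.1 [ 0.4873 -0.2431  0.1065] r 0.0988618985551735 th -122.22 w 0.17548435546383548 F [  2.1   2.1 -11.3] h 14.123484120265408
-0.01 -0.01 0.00 0 0
 33 165 171 171 171 171 171 157 171 170 170 171 170 170 169 138  96  88  76  58  50  50  67  48  38
 35 166 172 172 172 172 171 172 171 172 171 170 169 168 168 106  96  95 119 122 123 123  81  49  33
 54 169 174 174 173 173 172 171 171 170 169 168 168 168 167 100  94  96  96 108 123 124  38  46  34
 88 174 173 173 172 171 171 170 170 168 168 168 128 124  65  51  92  96  97  96 109 109  22  39  34
169 172 171 172 171 172 170 137 130  84  69  56  58  57  65  29  65  96  97  97  97  80  21  37  34
172 173 171 148 129  84  70  61  61  61  65  65  65  63  54  31  38  97  90  70  56  22  21  52  33
173 174 174  46  65  65  65  66  66  66  66  64  41  38  39  33  36  31  46  21  29  21  22  62  36
176 175 175  46  67  66  66  65  64  65  64  65  43  34  36  33  50  43  66  39  40  31  18  50  42
172 171 172  68  65  65  66  65  65  64  53  60  57  39  38  45  87  66  64  42  36  28  22  19  58
173 172 172  83  64  66  54  56  57  64  64  64  
[... 1050 characters left out ...]

125 125 125 126 125 125 133 142 133 141  71  71  64 100  78  89  87  88  88  89  87  88  88  88  87
124 124 124 124 125 125 142 142 142 142  95  66  52 162  82  91  90  89  89  88  89  88  89  88  89
125 126 127 126 127 142 144 144 144 144 137  65  46 159  90  90  89  89  89  89  88  89  90  89  89
124 124 124 125 125 141 141 142 142 142 128  67 141 148 165  91  90  90  89  90  90  89  89  90  90
125 125 126 126 126 144 146 147 147 147 141  66  83 133 164  82  93  92  92  91  91  91  91  90  91
123 123 124 124 139 141 142 143 143 143 144  73  66 128  67  59  91  91  90  91  90  90  90  90  89
125 124 125 126 143 144 144 144 146 145 145 130  80  76  84  92  91  91  91  91  90  90  90  90  91
```

Call:
{"fn": "drive_tool", "kwargs": {
  "deltas": "0 0 0 0 0;0 0 0 0 0;0 0 0 0 0;0 0 0 0 0;0 0 0 0 0"
}}

```text
clock: 25.82
position: [0.4873, -0.2432, 0.1065]
ee_rot: [-3.109, -0.385, 0.042]
force: [1.7, 3.8, -10.0]
grip_width: 0.172
```

```bash
python3 arc.py -122.7 1; python3 - <<'E'
from h import *
t=cv2.cvtColor(snap('top','t7.png'),4); m=camera_model('top'); mw=camera_model('wrist')
g=(t[250:292,350:395].max(2)); 
# bin corners read from the printed grey values
for c in((357.5,263),(363.5,287.5),(388,282)): print(plane(m,*c,.07)[:2].round(4))
c=plane(m,(357.5+388)/2,272.5,.07)[:2]; A=np.array([.5415,-.1593]); p=np.array([.395,-.191])
u=(p-A)/np.linalg.norm(p-A); d=c-A; print('bin',c,'along',d@u,'off line',u[0]*d[1]-u[1]*d[0])
s=read_state(); print(s['qd'].round(3),s['grip_width'])
job_done()
E
```

```text
t 25.825 [ 0.4873 -0.2432  0.1065] r 0.09889042545658039 th -122.19 w 0.17175755912379875 F [  1.7   3.8 -10. ] h 14.120359536581951
-0.01 -0.01 0.00 0 0
[ 0.4949 -0.1318]
[ 0.4279 -0.1463]
[ 0.4414 -0.2135]
bin [ 0.46814307 -0.1727142 ] along 0.07453458671015335 off line -0.002403320126244878
[-0.001  0.002  0.    -0.     0.     0.002 -0.   ] 0.17450396204948207
the job is handed in; nothing more can be done
```

The job is handed in at about 26 s of the 72 s allowed. The long nut is in the square bin and the collar is in the round pot. The carousel is turned about 91° clockwise by its handle, and the gripper is still holding the handle at the 40 N setting.

- **Nut and collar:** before the turn, the pictures showed the nut lying in the bin and the collar flat in the pot, both released. I did not view a picture of them after the turn.
- **Alignment:** the top view puts the bin's centre about 2.4 mm off the line from axis to pointer, against the 11 mm allowed. The handle's position agrees with this to about 1°. I read the bin corners from an image taken just before the last hold; the arm had moved only about 0.1 mm since.
- **Holding still:** the arm was at rest, with the gripper stopped on the handle at about 0.17 opening. The vertical wrist force was about 10 N, well under the limit.
- **Disagreements:** heights from two views came out 2 to 18 mm off the stated ones for the bin, pot and handle, so I used the stated heights with rays from each view. The fingertip overhang was only estimated, at about 20 to 27 mm.
- **Bystanders:** nothing touched them as far as the pictures and forces showed, but I did not measure their positions at the end.

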